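# Cull the twisted lamp bracket on the surface plate

## Robot

A 6-joint arm with a two-finger parallel gripper is mounted at the origin on a cart in front of the work surface, level with it; the furniture and walls round the work are solid. World frame = base frame: x ahead of the robot, y to its left, z up, the work surface at z = 0. Lengths are in mm, angles in rad, forces in N, time in s.
With the tool pointing down it reaches from about 275 to 750 mm from the base axis. Payload 10.2 kg.
Tool frame: the origin (TCP) lies midway between the tips of the shut fingers; the grasp point (between the pads) lies 19 mm behind it; z points along the fingers, y is the line along which they close (so a half turn about z gives the same grasp; the last joint's range is limited). The gripper opens to 85 mm and grips with 20 to 120 N. Pads are 22 mm wide; open, the fingers measure 114 mm over their backs; the gripper's body (76 mm by 85 mm) begins 54 mm behind the grasp point. The pads swing forward as they close: fully open they stand 13 mm farther back than shut.
Start: joints at [1.106, 0.313, 1.498, -0, 1.331, -0.223], TCP at [125.724, 509.73, 231.294] pointing down, gripper open.
Joint ranges: [-2.94, 2.94], [-0.97, 2.17], [0.19, 2.56], [-1.23, 4.37], [0.02, 3.11], [-2.88, 2.88]. Speed limits (rad/s): [2.39, 2.39, 3.01, 3.14, 3.14, 3.14].

## Interface

Orientations are given as a unit quaternion [w, x, y, z].
In Python, from rig import ctrl gives the robot as it stands.
- The arm moves only by the tool send_rows, never from a script. Its argument "targets" is a list of rows, each a list of 7 numbers: the closure, from -1 (fully open) to 1 (shut), so that 0 is half open, then the shift along the tool's x, y, z in m, then the turn, a rotation vector about the tool's x, y, z in rad. In form: [[claw, dx, dy, dz, ax, ay, az], ...]. A call has exactly 10 rows; each row shifts and turns the commanded pose from where the row before left it, along the tool's axes as they then stand; what a row does not reach is not made up. A row lasts 1/8 s, in which the tool goes at most 62.5 mm and 10.7 degrees, less where a joint would pass 70% of its speed; a pose out of reach is approached as far as the arm can. A call with a gripper value outside its range is refused whole. The fingers move at their own pace and stop on an object; "squeeze" is the grip in N (left out, the last holds). Time passes only in rows, so rows that do not move let the fingers close, or fill a call up. It gives the time, the measured TCP pose, the force, the opening and the grip force at its end, in the units of the state.
- ctrl.sense(): the state, without advancing time (a new reading comes with each control period).
- ctrl.capture(name): name is "scene" or "top" or "wrist"; returns a dict with "img" (480x640x3 uint8, red, green, blue), "camera_matrix" (3x3 intrinsics, pixels), "R" (3x3) and "t" (3): a world point X has camera coordinates R X + t. Camera axes: x right, y down, z forward; pixel columns grow to the right and rows downward; lengths in mm; the calibration is good to about 2 mm. A picture is of the moment at which its call begins. There is no depth.
- ctrl.finish_job(): hands the job in; it is judged then, once.
Trained networks look in a picture, given as the dict that the camera call returned (one of the last four; its "shot" number tells which), for a name from the list of things; names that differ only in an ending like _2 or _b are one class to them, and where a whole thing is asked for, a point or a joint stands for the part that bears it (a point fixed in the world has none). Each returns a list of dicts, best first, with "score" (0 to 1); they miss things now and then, are a little off and sometimes report something else, mostly with a low value. They report only what shows in the picture. A call takes as long as a camera call.
- ctrl.boxes_of(query, picture): "extent" ([left, top, width, height] in pixels, round what is visible of it).
- ctrl.landmark_of(query, picture): "point" ([column, row] in pixels: a listed point, or the origin of a listed thing).
The state is a dict: "time_s": time; "joints": joint angles; "dq": joint speeds; "tau": joint torques, N m; "eef_pos": TCP position; "ee_rot": TCP orientation; "force": force on the tool from outside, world axes, zero at the start; "wrist_torque": the same for the moment, N m; "grip_width": opening from 0.0 (shut) to 1.0 (fully open); "grip_force": force on a finger pad.
Only numpy, scipy, OpenCV 4.12 (cv2) and the standard library are available. Lean on these libraries where they do the work, as an engineer would, in place of code of your own. Each camera call takes 0.05 s, during which the arm holds its last target. There are 200 camera calls.

## Task

One black bracket lies on the steel surface plate and another on the plywood waiting board: lay the waiting one on the surface plate beside the first and let go of it, then press down on the spot-marked corner of the one you have just laid and after that on the marked corner of the other, to find which one rocks. Put the rocking bracket on the sloping board of the rework rack, lug up and lying flat on the slope under the cross bar, and leave the sound one lying on the surface plate. Keep the first bracket about where it lies until both are pressed, and leave the black spray can and the oil bottle standing where they are.

Things in the scene. Friction and masses are not known exactly. Their poses are not given: they have to be found in the camera images.
- bracket_a: black steel bracket, 0.25 kg: base 80 (own x) x 100 (own y) x 5 mm, origin at the centre of its underside, z up. One upright lug, 50 mm long in x, 8 mm thick in y, centred at x -8, y -14 mm, its top 50 mm above the underside, with a bright rivet through it; grip it across the 8 mm. A bright spot 12 mm across marks the corner at x +40, y +50 mm, farthest from the lug
- bracket_b: second bracket, same sizes, origin and axes as bracket_a. One of the two (it varies which) has a twisted base: on a flat surface its marked corner rests about 5 mm up, the base leaning about 2 degrees; pressed there with under 1 N it rocks down to touch, and back when let go. The sound one's corner does not move
- bracket_a_corner (a point): the marked corner of bracket_a, at the underside of its base: on a base that rests flat it is level with what the bracket lies on
- bracket_b_corner (a point): the marked corner of bracket_b, at the underside of its base: on a base that rests flat it is level with what the bracket lies on
- surface_plate: fixed flat steel plate, 200 (x) x 290 (y) x 20 mm high, with room for both brackets side by side along y; the bracket that lies there at the start is in its +y half. Origin: centre of its underside
- waiting_board: fixed plywood board on battens, 120 (x) x 140 (y) x 20 mm high, where one bracket waits. Origin: centre of its underside
- rework_rack: fixed rack: sloping board (rack_slope) and over it a wooden cross bar along y, 200 mm long, 12 mm thick, underside 280 mm above the table, from x -30 to +10 mm, on thin posts at y +-90 mm. An upright gripper meets the bar; one leaning 30 degrees, square to the slope, passes in front of it. Origin: under its middle at table height; its low front faces own -x
- rack_slope: the rack's sloping board, 150 (x, up the slope) x 190 (y) mm, rising 30 degrees to +x; a lip at its low end, x -83 to -75 mm, stands 14 mm above it. Origin: middle of the board's upper face, 70 mm above the table; z square out of the board
- spray_black: black spray can, 67 mm across, 200 mm tall, standing behind the surface plate; bystander. Origin at its foot
- oil_bottle: black oil bottle, 80 mm across, 157 mm tall, standing at the back; bystander. Origin at its foot

How it is judged (in metres and radians):
On the way, in this order (a step that is already met when the one before it is completed fails the run):
1. both brackets lie on the surface plate, released and at rest (x of bracket_a in the frame of surface_plate between -0.08 and 0.08 m and y of bracket_a in the frame of surface_plate between -0.125 and 0.125 m and z of bracket_a in the frame of surface_plate between 0.014 and 0.028 m and angle between each of bracket_a, bracket_b's own z axis and vertical below 0.12 rad and x of bracket_b in the frame of surface_plate between -0.08 and 0.08 m and y of bracket_b in the frame of surface_plate between -0.125 and 0.125 m and z of bracket_b in the frame of surface_plate between 0.014 and 0.028 m and linear speed of each of bracket_a, bracket_b below 0.02 m/s and angular speed of each of bracket_a, bracket_b below 0.2 rad/s and contact force between the fingers and bracket_a below 0.05 N and contact force between the fingers and bracket_b below 0.05 N), for 0.2 s.
2. the marked corner of the newly laid bracket is pressed down against the surface plate (((x of bracket_a in the frame of surface_plate between -0.08 and 0.08 m and y of bracket_a in the frame of surface_plate between -0.125 and 0.125 m and z of bracket_a in the frame of surface_plate between 0.014 and 0.028 m and angle between bracket_a's own z axis and vertical below 0.12 rad and distance of bracket_a from where it was at the start of the episode above 0.1 m and contact force between the fingers and bracket_a above 1 N and horizontal distance between the grasp point and bracket_a_corner below 0.04 m and z of bracket_a_corner in the frame of surface_plate below 0.023 m) or (x of bracket_b in the frame of surface_plate between -0.08 and 0.08 m and y of bracket_b in the frame of surface_plate between -0.125 and 0.125 m and z of bracket_b in the frame of surface_plate between 0.014 and 0.028 m and angle between bracket_b's own z axis and vertical below 0.12 rad and distance of bracket_b from where it was at the start of the episode above 0.1 m and contact force between the fingers and bracket_b above 1 N and horizontal distance between the grasp point and bracket_b_corner below 0.04 m and z of bracket_b_corner in the frame of surface_plate below 0.023 m))), for 0.1 s.
3. the marked corner of the bracket that was there first (shifted by less than 0.1 m) is pressed down against the surface plate (((x of bracket_a in the frame of surface_plate between -0.08 and 0.08 m and y of bracket_a in the frame of surface_plate between -0.125 and 0.125 m and z of bracket_a in the frame of surface_plate between 0.014 and 0.028 m and angle between bracket_a's own z axis and vertical below 0.12 rad and distance of bracket_a from where it was at the start of the episode below 0.1 m and contact force between the fingers and bracket_a above 1 N and horizontal distance between the grasp point and bracket_a_corner below 0.04 m and z of bracket_a_corner in the frame of surface_plate below 0.023 m) or (x of bracket_b in the frame of surface_plate between -0.08 and 0.08 m and y of bracket_b in the frame of surface_plate between -0.125 and 0.125 m and z of bracket_b in the frame of surface_plate between 0.014 and 0.028 m and angle between bracket_b's own z axis and vertical below 0.12 rad and distance of bracket_b from where it was at the start of the episode below 0.1 m and contact force between the fingers and bracket_b above 1 N and horizontal distance between the grasp point and bracket_b_corner below 0.04 m and z of bracket_b_corner in the frame of surface_plate below 0.023 m))), for 0.1 s.
At the end, for the whole second after the job is handed in: The bracket that rocks lies flat on the rack's slope, lug up, within 0.12 rad of it, its centre within 50 mm along and 60 mm across of the board's middle; the sound one lies flat on the surface plate, its centre within 80 mm (x) and 125 mm (y) of the plate's; both released and at rest (x of bracket_a in the frame of surface_plate between -0.08 and 0.08 m and y of bracket_a in the frame of surface_plate between -0.125 and 0.125 m and z of bracket_a in the frame of surface_plate between 0.014 and 0.028 m and angle between bracket_a's own z axis and vertical below 0.12 rad and angle between bracket_a's own z axis and vertical below 0.05 rad and x of bracket_b in the frame of rack_slope between -0.05 and 0.05 m and y of bracket_b in the frame of rack_slope between -0.06 and 0.06 m and z of bracket_b in the frame of rack_slope between -0.005 and 0.009 m and angle between the z axis of bracket_b and the z axis of rack_slope, either way round below 0.12 rad and linear speed of each of bracket_a, bracket_b below 0.02 m/s and angular speed of each of bracket_a, bracket_b below 0.2 rad/s and contact force between the fingers and bracket_a below 0.05 N and contact force between the fingers and bracket_b below 0.05 N); the robot touches nothing.
It fails at once if the spray can is shifted by more than 30 mm or tipped (distance of spray_black from where it was at the start of the episode above 0.03 m or angle between spray_black's own z axis and vertical above 0.3 rad).
It fails at once if the oil bottle is shifted by more than 30 mm or tipped (distance of oil_bottle from where it was at the start of the episode above 0.03 m or angle between oil_bottle's own z axis and vertical above 0.3 rad).
It also fails if it takes over 59 s, if anything falls off the work surface, if the arm or the gripper's body presses on something with over 40 N, if the wrist force passes 120 N, or if a joint passes its speed limit or range.

## Working session

There is one attempt and no reset: what is moved stays moved. The work goes in short steps, Python scripts to look and compute and a tool call to move; the robot and the scene stay as the last step left them, time stands still between calls to the robot, and variables do not carry over. Pictures are saved under pics/ and viewed, at most 10 in all, crops included, and the job is handed in when it is done.

Besides the shell and the picture viewer there is one more tool, called after "Request:" in YAML: its name, and indented under it one key for each argument. send_rows: Moves the arm, as the interface text tells. Its arguments: {"type":"object","properties":{"targets":{"type":"array"},"squeeze":{"type":"number"}},"required":["targets"]}

```bash
ls; mkdir -p pics
cat > h.py <<'E'
import numpy as np, cv2
from rig import ctrl
def cap(n):
    return ctrl.capture(n)
def save(p,f): cv2.imwrite('pics/'+f,cv2.cvtColor(np.asarray(p['img']),cv2.COLOR_RGB2BGR))
def ray(p,uv,z):
    K=np.array(p['camera_matrix']);R=np.array(p['R']);t=np.array(p['t'])
    c=-R.T@t; d=R.T@np.linalg.solve(K,[uv[0],uv[1],1]); return c+d*(z-c[2])/d[2]
def proj(p,X):
    K=np.array(p['camera_matrix']);x=K@(np.array(p['R'])@np.array(X)+np.array(p['t'])); return x[:2]/x[2]
E
python3 - <<'E'
from h import *
s=ctrl.sense();print(s)
for n in ['scene','top']:
    p=cap(n);save(p,n+'0.png');print(n,-np.array(p['R']).T@np.array(p['t']))
    for q,z in [('bracket_a',20),('bracket_a_corner',20),('surface_plate',0),('waiting_board',0),('rework_rack',0),('rack_slope',70),('spray_black',0),('oil_bottle',0)]:
        for r in ctrl.landmark_of(q,p)[:3]:
            print(q,round(r['score'],2),np.round(r['point']),np.round(ray(p,r['point'],z)[:2]))
E
```

```text
pics
{'time_s': 0.0, 'joints': array([ 1.10556162e+00,  3.13423838e-01,  1.49846877e+00, -8.11947522e-06,
        1.33101139e+00, -2.23380824e-01]), 'dq': array([ 0.00106156, -0.00114525,  0.00023962, -0.00065579, -0.00017755,
        0.00053486]), 'tau': array([ 1.28234944e-03, -4.12262642e+01, -2.59737933e+01, -1.50340552e-04,
        4.12862515e-03, -1.93464636e-06]), 'eef_pos': array([125.61750312, 509.46901025, 230.7365432 ]), 'ee_rot': array([-2.17606703e-04,  1.20631447e-01,  9.92697146e-01, -6.18519246e-04]), 'force': array([-0.34881939, -0.09292339,  0.69364888]), 'wrist_torque': array([ 0.01778388,  0.0042659 , -0.01477516]), 'grip_force': 0.0, 'grip_width': 0.9975080302478485}
scene [719.04036739 673.81156504 968.4718545 ]
bracket_a 0.96 [344. 264.] [536.  61.]
bracket_a 0.92 [342. 167.] [ 452. -283.]
bracket_a_corner 0.77 [340. 285.] [561. 122.]
surface_plate 0.87 [334. 248.] [544.  -7.]
waiting_board 0.95 [344. 170.] [ 445. -289.]
rework_rack 0.67 [343. 360.] [598. 301.]
rack_slope 0.65 [342. 350.] [603. 306.]
spray_black 0.76 [275. 288.] [719.  81.]
oil_bottle 0.67 [267. 250.] [720. -39.]
top [ 383.01954626   -1.65965474 1163.55384385]
bracket_a 0.84 [305. 278.] [529.  58.]
bracket_a 0.82 [444. 307.] [ 458. -290.]
bracket_a_corner 0.55 [283. 264.] [565. 117.]
surface_plate 0.89 [337. 272.] [549. -24.]
rework_rack 0.63 [215. 251.] [603. 298.]
rack_slope 0.89 [207. 246.] [601. 300.]
spray_black 0.9 [296. 211.] [713.  87.]
oil_bottle 0.62 [347. 205.] [729. -51.]
```

Run:
```python
import cv2
a=cv2.imread('pics/top0.png')[180:360,150:500]
cv2.imwrite('pics/top0c.png',cv2.resize(a,None,fx=2.28,fy=2.28,interpolation=cv2.INTER_CUBIC))
a=cv2.imread('pics/scene0.png')[120:420,200:480]
cv2.imwrite('pics/scene0c.png',cv2.resize(a,None,fx=2,fy=2,interpolation=cv2.INTER_CUBIC))
```

```text
(no output)
```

View pics/top0c.png

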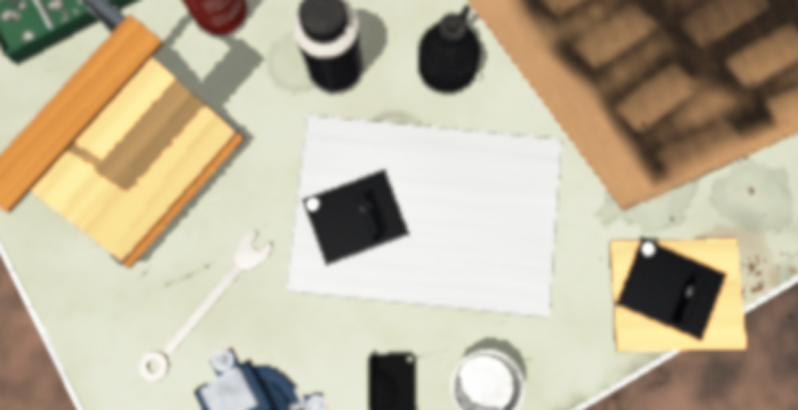

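View pics/scene0c.png

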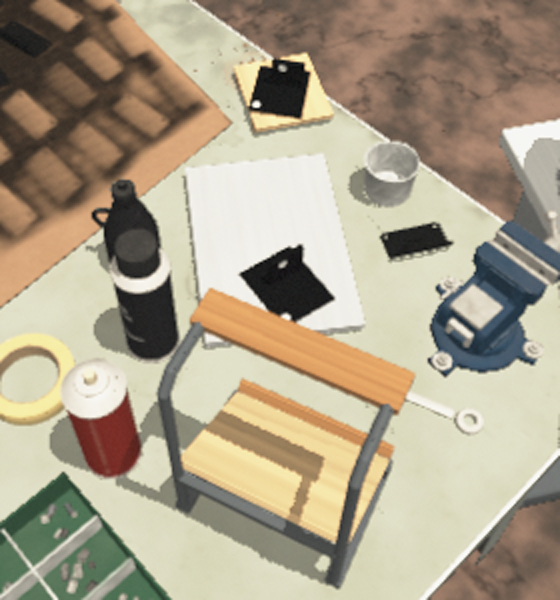

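The waiting bracket sits at about (450,307) in the full top image and the first one at (305,275). Their spots are at (434,289) and (287,270). The rack faces the robot's near right: its lip runs from (257,239) to (206,296). Next I'll fit the exact poses.

```bash
cat > fit.py <<'E'
from h import *
from scipy.optimize import minimize
B=[[sx*40,sy*50,z] for sx in(-1,1) for sy in(-1,1) for z in(0,5)]
L=[[-8+sx*25,-14+sy*4,z] for sx in(-1,1) for sy in(-1,1) for z in(5,50)]
def T(P,q,z0):
    c,s=np.cos(q[2]),np.sin(q[2]);P=np.array(P,float)
    return np.c_[q[0]+c*P[:,0]-s*P[:,1],q[1]+s*P[:,0]+c*P[:,1],P[:,2]+z0]
def sil(p,q,z0,S=4):
    m=np.zeros((480*S,640*S),np.uint8)
    for P in(B,L):
        u=np.array([proj(p,X) for X in T(P,q,z0)])
        cv2.fillConvexPoly(m,cv2.convexHull(np.round(u*S).astype(np.int32)),1)
    return cv2.resize(m.astype(np.float32),(640,480),interpolation=cv2.INTER_AREA)
def fit(pics,q0,z0=20,thr=70):
    D=[]
    for p in pics:
        u=proj(p,[q0[0],q0[1],z0+10]).astype(int);g=np.asarray(p['img']).max(2).astype(np.float32)
        d=np.clip((thr+60-g)/100,0,1);w=np.zeros_like(d)
        r=48;w[max(0,u[1]-r):u[1]+r,max(0,u[0]-r):u[0]+r]=1
        n,l=cv2.connectedComponents((d>.4).astype(np.uint8)) 
        lab=np.bincount(l[u[1]-6:u[1]+6,u[0]-6:u[0]+6].ravel(),minlength=n);lab[0]=0
        k=cv2.dilate((l==lab.argmax()).astype(np.uint8),np.ones((3,3)))
        D.append((d*k,w))
    c=lambda q:sum(((sil(p,q,z0)-d)**2*w).sum() for p,(d,w) in zip(pics,D))
    best=None
    for dy in(-.15,.15):
        s=np.array([[0,0,0],[8,0,0],[0,8,0],[0,0,.2]])+np.array(q0)+[0,0,dy]
        r=minimize(c,q0,method='Nelder-Mead',options=dict(initial_simplex=s,xatol=.05,fatol=.05,maxiter=150))
        if best is None or r.fun<best.fun:best=r
    return best.x,best.fun
E
python3 - <<'E'
from fit import *
p=cap('top');s=cap('scene')
f=lambda u,v:(150+u/2.28,180+v/2.28)
g=lambda u,v:(200+u/2,120+v/2)
pl=[ray(p,f(*c),20)[:2] for c in[(308,117),(560,140),(548,315),(288,290)]]
print('plate',np.round(pl),np.mean(pl,0), np.degrees(np.arctan2(*(np.array(pl[0])-pl[3])[::-1])))
for nm,cr,sp in[('first',[(303,200),(385,170),(408,235),(327,263)],(313,204)),('wait',[(641,240),(724,272),(702,338),(617,303)],(648,249))]:
    W=np.array([ray(p,f(*c),25)[:2] for c in cr]);S=ray(p,f(*sp),25)[:2];m=W.mean(0)
    print(nm,m,'spot',S)
    yaw=np.arctan2(*(S-m)[::-1])-np.arctan2(50,40)
    for pp in([p],[s],[p,s]):
        q,e=fit(pp,[m[0],m[1],yaw]);print(q[:2].round(1),np.degrees(q[2]).round(1),round(e,1), T([[40,50,5],[-8,-14,30]],q,20).round(0).tolist())
# rack
def rk(q,P):
    c,s_=np.cos(q[2]),np.sin(q[2]);a=np.pi/6;P=np.array(P,float)
    x=P[:,0]*np.cos(a)-P[:,2]*np.sin(a);z=70+P[:,0]*np.sin(a)+P[:,2]*np.cos(a)
    return np.c_[q[0]+c*x-s_*P[:,1],q[1]+s_*x+c*P[:,1],z]
o=[f(243,135),f(127,265)]
lp=[[-75,-95,14],[-75,95,14]]
for off in(0,):
    c=lambda q:sum(((proj(p,X)-u)**2).sum() for X,u in zip(rk(q,lp),o))
    r=minimize(c,[600,300,.8],method='Nelder-Mead');print('rack',r.x[:2],np.degrees(r.x[2]),r.fun)
    for Q in [[-75,-95,0],[-75,95,0],[75,-95,0],[75,95,0],[-83,-95,14],[-83,95,14]]:
        X=rk(r.x,[Q])[0]; print(Q,X.round(),((proj(p,X)-[150,180])*2.28).round(),((proj(s,X)-[200,120])*2).round())
E
```

```text
plate [[ 652.  112.]
 [ 626. -174.]
 [ 430. -156.]
 [ 455.  130.]] [540.78949387 -21.9643816 ] -5.128492609594
first [536.61071748  55.86465357] spot [550.72980625 103.87040666]
[536.2  56.7] 24.2 185.4 [[552.0, 119.0, 25.0], [535.0, 41.0, 50.0]]
[536.8  59.4] 18.4 139.5 [[559.0, 119.0, 25.0], [534.0, 44.0, 50.0]]
[537.8  58. ] 21.3 333.6 [[557.0, 119.0, 25.0], [535.0, 42.0, 50.0]]
wait [ 459.9155197  -290.09821361] spot [ 502.47211042 -266.91717389]
[ 460.  -291.6] -22.9 197.3 [[516.0, -261.0, 25.0], [447.0, -301.0, 50.0]]
[ 458.7 -288.2] -23.0 80.9 [[515.0, -258.0, 25.0], [446.0, -298.0, 50.0]]
[ 458.5 -289. ] -24.7 279.0 [[516.0, -260.0, 25.0], [445.0, -298.0, 50.0]]
rack [598.60920864 297.72841476] 50.10533143355174 0.04424625624479888
[-75, -95, 0] [630. 187.  33.] [240. 133.] [236. 384.]
[-75, 95, 0] [484. 309.  33.] [125. 262.] [388. 453.]
[75, -95, 0] [713. 287. 108.] [139.  42.] [177. 450.]
[75, 95, 0] [567. 408. 108.] [ 16. 175.] [347. 534.]
[-83, -95, 14] [621. 176.  41.] [248. 139.] [242. 371.]
[-83, 95, 14] [475. 298.  41.] [132. 270.] [394. 439.]
```

Request:
send_rows:
  targets:
    - [-1,-0.0525,-0.0333,0,0,0,0]
    - [-1,-0.0525,-0.0333,0,0,0,0]
    - [-1,-0.0525,-0.0333,0,0,0,0]
    - [-1,-0.0525,-0.0333,0,0,0,0]
    - [-1,-0.0525,-0.0333,0,0,0,0]
    - [-1,-0.0525,-0.0333,0,0,0,0]
    - [-1,-0.0525,-0.0333,0,0,0,0]
    - [-1,-0.0525,-0.0333,0,0,0,0]
    - [-1,-0.0105,-0.0552,0,0,0,0]
    - [-1,-0.0105,-0.0552,0,0,0,0]
  squeeze: 40

```text
time_s: 2.25
eef_pos: [463.6, 36.5, 231.1]
ee_rot: [-0.0, 0.121, 0.993, -0.0]
force: [1.1, 0.6, 0.2]
grip_width: 1.001
grip_force: 0.0
```

Request:
send_rows:
  targets:
    - [-1,-0.0105,-0.0552,0,0,0,0]
    - [-1,-0.0105,-0.0552,0,0,0,0]
    - [-1,-0.0105,-0.0552,0,0,0,0]
    - [-1,-0.0105,-0.0552,0,0,0,0]
    - [-1,-0.0105,-0.0552,0,0,0,0]
    - [-1,-0.0105,-0.0552,0,0,0,0]
    - [-1,0,0,0.02,0,0,0.084]
    - [-1,0,0,0.02,0,0,0.084]
    - [-1,0,0,0,0,0,0]
    - [-1,0,0,0,0,0,0]

```text
time_s: 3.5
eef_pos: [445.8, -298.5, 192.2]
ee_rot: [0.001, 0.203, 0.979, -0.0]
force: [-0.1, -0.8, -0.2]
grip_width: 0.999
grip_force: 0.0
```

```bash
cat >> h.py <<'E'
from scipy.spatial.transform import Rotation as Ro
def pose():
    s=ctrl.sense();return s,np.array(s['eef_pos']),Ro.from_quat(np.roll(s['ee_rot'],-1))
def down(yaz): # tool down, y axis at azimuth (deg)
    a=np.radians(yaz);y=[np.cos(a),np.sin(a),0];z=[0,0,-1];return Ro.from_matrix(np.c_[np.cross(y,z),y,z])
def go(P,Rt=None):
    s,p,R=pose();d=R.inv().apply(np.array(P)-p);print('tool shift',d.round(1),'norm',np.linalg.norm(d).round())
    if Rt is not None:
        m=min([(R.inv()*X).as_rotvec() for X in(Rt,Rt*Ro.from_rotvec([0,0,np.pi]))],key=np.linalg.norm);print('rotvec',m.round(3))
def st():
    s,p,R=pose();M=R.as_matrix();print(round(s['time_s'],2),p.round(1),'yaz',np.degrees(np.arctan2(M[1,1],M[0,1])).round(1),'z',M[:,2].round(3),'F',np.round(s['force'],2),'w',round(s['grip_width'],3),'g',round(s['grip_force'],1),'q',np.round(s['joints'],2))
E
python3 - <<'E'
from h import *
st();p=cap('wrist');save(p,'w1.png')
print(proj(p,[446,-299,70]),proj(p,[516,-260,25]))
for q,z in[('bracket_a',20),('bracket_a_corner',20)]:
    for r in ctrl.landmark_of(q,p)[:2]:print(q,r,ray(p,r['point'],z))
go([446,-299,36],down(66.5))
E
```

```text
3.5 [ 445.8 -298.5  192.2] yaz 66.6 z [ 0.001 -0.001 -1.   ] F [-0.12 -0.82 -0.23] w 0.999 g 0.0 q [-0.81  0.37  1.52 -0.    1.25 -1.97]
[316.83259245 236.55183613] [389.01701622 275.78584723]
bracket_a {'point': [330.5, 229.2], 'score': 0.85} [ 457.78534038 -291.2784992    20.        ]
tool shift [ -0.2  -0.3 156.1] norm 156.0
rotvec [-0.001  0.001  0.001]
```

View pics/w1.png

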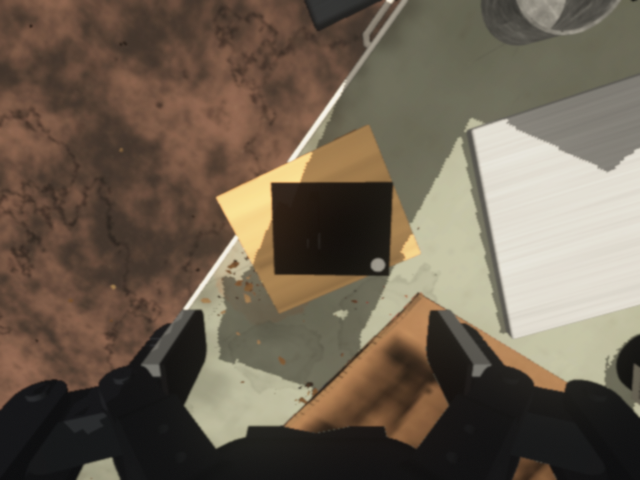

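The wrist picture shows the bracket square to the jaws. Its corner is at (391,275), within 2 px of where I predicted it, so I'll go down and grip.

Request:
send_rows:
  targets:
    - [-1,0,0,0.05,0,0,0]
    - [-1,0,0,0.05,0,0,0]
    - [-1,0,0,0.035,0,0,0]
    - [-1,0,0,0.021,0,0,0]
    - [-1,0,0,0,0,0,0]
    - [1,0,0,0,0,0,0]
    - [1,0,0,0,0,0,0]
    - [1,0,0,0,0,0,0]
    - [1,0,0,0,0,0,0]
    - [1,0,0,0,0,0,0]

```text
time_s: 4.9
eef_pos: [445.7, -298.5, 35.7]
ee_rot: [0.0, 0.204, 0.979, -0.0]
force: [0.1, 0.5, 4.3]
grip_width: 0.088
grip_force: 41.0
```

Run:
```python
from h import *
st();s,p,R=pose()
# new bracket: plate frame centre, yaw
pc=np.array([541,-22]);a=np.radians(-5)
c=pc+[0*np.cos(a)+70*np.sin(a),-70*np.cos(a)]
yaw=-5;y=np.radians(yaw)
l=c+[-8*np.cos(y)+14*np.sin(y),-8*np.sin(y)-14*np.cos(y)]
print('c',c,'lug',l);go([l[0],l[1],130],down(85))
```

```text
4.9 [ 445.7 -298.5   35.7] yaz 66.5 z [ 0. -0. -1.] F [0.15 0.46 4.27] w 0.088 g 41.0 q [-0.81  0.57  1.67  0.    0.89 -1.97]
c [534.89909801 -91.73362887] lug [ 525.70936002 -104.9831087 ]
tool shift [  3.7 209.3 -94.3] norm 230.0
rotvec [-0.     0.001 -0.323]
```

Request:
send_rows:
  targets:
    - [1,0,0,-0.05,0,0,0]
    - [1,0,0,-0.055,0,0,0]
    - [1,0.0009,0.0523,0,0,0,0]
    - [1,0.0009,0.0523,0,0,0,0]
    - [1,0.0009,0.0523,0,0,0,0]
    - [1,0.0009,0.0523,0,0,0,0]
    - [1,0,0,0,0,0,-0.1615]
    - [1,0,0,0,0,0,-0.1615]
    - [1,0,0,0,0,0,0]
    - [1,0,0,0,0,0,0]

```text
time_s: 6.15
eef_pos: [525.4, -105.1, 140.1]
ee_rot: [-0.0, 0.045, 0.999, 0.0]
force: [-0.8, 0.5, -2.4]
grip_width: 0.087
grip_force: 40.3
```

Run:
```python
from h import *
st();go([525.7,-105,37],down(85));p=cap('scene');save(p,'s1.png')
im=cv2.imread('pics/s1.png')[120:420,200:480];cv2.imwrite('pics/s1c.png',cv2.resize(im,None,fx=2,fy=2,interpolation=cv2.INTER_CUBIC))
```

```text
6.15 [ 525.4 -105.1  140.1] yaz 84.8 z [-0.  0. -1.] F [-0.79  0.5  -2.39] w 0.087 g 40.3 q [-0.42  0.42  1.59  0.    1.13 -1.9 ]
tool shift [-3.000e-01  1.000e-01  1.031e+02] norm 103.0
rotvec [ 0.    -0.    -0.003]
```

View pics/s1c.png

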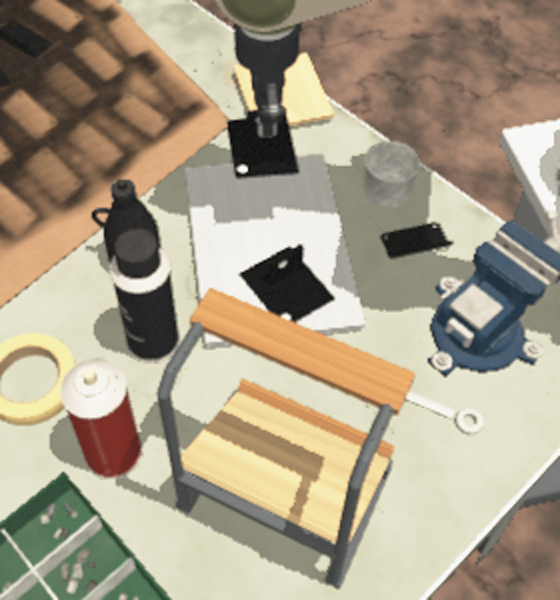

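The bracket hangs level in the gripper, over the empty half of the plate. The other bracket hasn't moved. I'll lower it, let go and rise.

Request:
send_rows:
  targets:
    - [1,0,0,0.04,0,0,0]
    - [1,0,0,0.035,0,0,0]
    - [1,0,0,0.02,0,0,0]
    - [1,0,0,0.008,0,0,0]
    - [1,0,0,0,0,0,0]
    - [0,0,0,0,0,0,0]
    - [0,0,0,0,0,0,0]
    - [0,0,0,-0.03,0,0,0]
    - [0,0,0,-0.05,0,0,0]
    - [0,0,0,-0.05,0,0,0]

```text
time_s: 7.45
eef_pos: [525.5, -105.0, 169.3]
ee_rot: [0.0, 0.043, 0.999, -0.0]
force: [0.0, -1.0, -0.3]
grip_width: 0.499
grip_force: 0.0
```

Run:
```python
from fit import *
st();p=cap('wrist');save(p,'w2.png')
c=np.array([534.9,-91.7,np.radians(-5)])
q=T([[40,50,5],[34,44,5],[-8,-14,50]],c,20);print(q.round(),[proj(p,x).round() for x in q])
for r in ctrl.landmark_of('bracket_a_corner',p)[:3]+ctrl.landmark_of('bracket_a',p)[:3]:print(r,ray(p,r['point'],20).round())
t=cap('top')
for r in ctrl.landmark_of('bracket_a_corner',t)[:3]+ctrl.landmark_of('bracket_a',t)[:3]:print(r,ray(t,r['point'],20).round())
```

```text
7.45 [ 525.5 -105.   169.3] yaz 85.0 z [ 0.001 -0.    -1.   ] F [ 0.05 -1.03 -0.26] w 0.499 g 0.0 q [-0.42  0.39  1.56  0.    1.19 -1.9 ]
[[ 579.  -45.   25.]
 [ 573.  -51.   25.]
 [ 526. -105.   70.]] [array([395., 286.]), array([388., 279.]), array([317., 246.])]
{'point': [593.3, 236.1], 'score': 0.87} [552. 115.  20.]
{'point': [334.7, 239.0], 'score': 0.82} [536. -92.  20.]
{'point': [524.8, 219.2], 'score': 0.62} [533.  60.  20.]
{'point': [280.3, 267.6], 'score': 0.9} [556. 122.  20.]
{'point': [298.3, 210.3], 'score': 0.52} [708.  79.  20.]
{'point': [306.9, 274.0], 'score': 0.61} [540.  54.  20.]
{'point': [361.8, 277.0], 'score': 0.4} [533. -86.  20.]
{'point': [217.2, 252.2], 'score': 0.32} [596. 287.  20.]
```

View pics/w2.png

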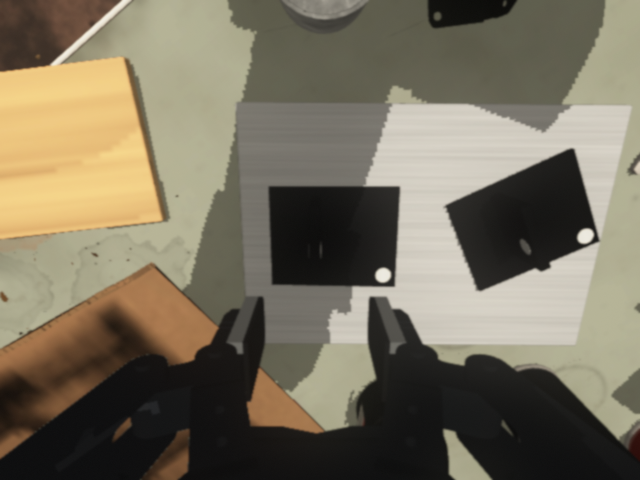

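The laid bracket is where I planned it: marked corner at (395,286) and spot at (383,275). The first bracket's corner is at about (599,240). Now I'll work out where to press.

Run:
```python
from fit import *
p=cap('wrist')
W=[ray(p,u,25)[:2] for u in[(599,240),(573,149),(447,206),(479,290)]];print(np.round(W),np.mean(W,0)); W=np.array(W)
v=W[0]-W[3];print('yaw from y-edge',np.degrees(np.arctan2(v[1],v[0]))-90,'x-edge',np.degrees(np.arctan2(*(W[0]-W[1])[::-1])))
c=np.array([535.2,-91.7,np.radians(-5)])
t=T([[32,40,5]],c,20)[0];print('press',t);go([t[0],t[1],36])
print('spot1',ray(p,(586,236),25))
```

```text
[[552. 115.]
 [480.  87.]
 [515.  -4.]
 [587.  23.]] [533.4364254   54.98313557]
yaw from y-edge 20.701987480100712 x-edge 21.18946703176972
press [570.56446005 -54.64119584  25.        ]
tool shift [-41.2  53.9 130.1] norm 147.0
spot1 [547.89578469 104.1155648   25.        ]
```

Request:
send_rows:
  targets:
    - [1,-0.0206,0.027,0,0,0,0]
    - [1,-0.0206,0.027,0,0,0,0]
    - [1,0,0,0.04,0,0,0]
    - [1,0,0,0.045,0,0,0]
    - [1,0,0,0.03,0,0,0]
    - [1,0,0,0.015,0,0,0]
    - [1,0,0,0,0,0,0]
    - [1,0,0,0,0,0,0]
    - [1,0,0,0,0,0,0]
    - [1,0,0,0,0,0,0]

```text
time_s: 9.05
eef_pos: [571.6, -54.9, 37.9]
ee_rot: [0.001, 0.043, 0.999, -0.0]
force: [0.1, 0.2, -0.3]
grip_width: -0.001
grip_force: 0.0
```

```bash
cat > obs.py <<'E'
from h import *
import sys,pickle
st();tag=sys.argv[1];ims=[];F=[]
for i in range(4):
    p=cap('scene');ims.append(np.asarray(p['img']).astype(float));F.append(ctrl.sense()['force'])
p['img']=np.mean(ims,0);pickle.dump(p,open(tag+'.pkl','wb'));print(tag,'F',np.mean(F,0).round(2),np.std(F,0).round(2))
E
python3 obs.py n0
```

```text
9.05 [571.6 -54.9  37.9] yaz 85.0 z [ 0.001 -0.    -1.   ] F [ 0.08  0.25 -0.32] w -0.001 g 0.0 q [-0.3   0.63  1.55  0.    0.95 -1.78]
n0 F [ 0.01 -0.51 -0.28] [0.4  0.36 0.45]
```

Request:
send_rows:
  targets:
    - [1,0,0,0.004,0,0,0]
    - [1,0,0,0.003,0,0,0]
    - [1,0,0,0.001,0,0,0]
    - [1,0,0,0.001,0,0,0]
    - [1,0,0,0,0,0,0]
    - [1,0,0,0,0,0,0]
    - [1,0,0,0,0,0,0]
    - [1,0,0,0,0,0,0]
    - [1,0,0,0,0,0,0]
    - [1,0,0,0,0,0,0]

```text
time_s: 10.5
eef_pos: [571.3, -54.8, 28.3]
ee_rot: [0.0, 0.043, 0.999, -0.0]
force: [1.5, 0.5, 0.3]
grip_width: -0.001
grip_force: 0.0
```

```bash
python3 obs.py n1
```

```text
10.5 [571.3 -54.8  28.3] yaz 85.0 z [ 0. -0. -1.] F [1.48 0.52 0.29] w -0.001 g 0.0 q [-0.3   0.65  1.56  0.    0.94 -1.78]
n1 F [-0.12 -0.13  0.27] [0.15 0.62 0.74]
```

Request:
send_rows:
  targets:
    - [1,0,0,0.001,0,0,0]
    - [1,0,0,0.001,0,0,0]
    - [1,0,0,0.0005,0,0,0]
    - [1,0,0,0.0005,0,0,0]
    - [1,0,0,0.0005,0,0,0]
    - [1,0,0,0.0005,0,0,0]
    - [1,0,0,0,0,0,0]
    - [1,0,0,0,0,0,0]
    - [1,0,0,0,0,0,0]
    - [1,0,0,0,0,0,0]

```text
time_s: 11.95
eef_pos: [571.4, -54.8, 25.2]
ee_rot: [0.0, 0.043, 0.999, -0.0]
force: [-4.1, 0.4, 9.5]
grip_width: 0.001
grip_force: 4.6
```

```bash
python3 obs.py n2
cat > df.py <<'E'
from h import *
import sys,pickle
a,b=[pickle.load(open(t+'.pkl','rb')) for t in sys.argv[1:3]];c=eval(sys.argv[3])
u=proj(a,c+[20]).astype(int)
d=(b['img']-a['img']).mean(2)
w=d[u[1]-30:u[1]+30,u[0]-30:u[0]+30];print('centre',u,'big diffs',(abs(w)>15).sum(), np.abs(w).mean())
o=np.hstack([cv2.resize(np.clip(x[u[1]-30:u[1]+30,u[0]-30:u[0]+30],0,255).astype(np.uint8),(260,260),interpolation=cv2.INTER_NEAREST) for x in[a['img'][...,::-1],b['img'][...,::-1],np.repeat((d*2+128)[...,None],3,2)]])
cv2.imwrite('pics/df_%s_%s.png'%tuple(sys.argv[1:3]),o)
E
python3 df.py n0 n2 '[535,-92]'; python3 df.py n0 n1 '[535,-92]'; python3 df.py n0 n2 '[535,57]'
```

```text
11.95 [571.4 -54.8  25.2] yaz 85.0 z [ 0. -0. -1.] F [-4.13  0.42  9.51] w 0.001 g 4.6 q [-0.3   0.65  1.56 -0.    0.93 -1.78]
n2 F [-2.77  1.38  9.97] [0.42 0.53 0.26]
centre [330 218] big diffs 636 10.489791666666667
centre [330 218] big diffs 503 8.065023148148148
centre [343 262] big diffs 168 2.5214351851851857
```

View pics/df_n0_n2.png

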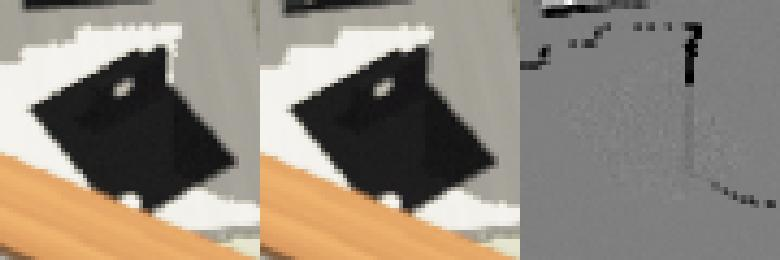

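This pair shows the untouched first bracket: nothing moved but shadow. Now the same view of the pressed bracket.

```bash
python3 df.py n0 n2 '[535,-92]'
```

```text
centre [330 218] big diffs 636 10.489791666666667
```

View pics/df_n0_n2.png

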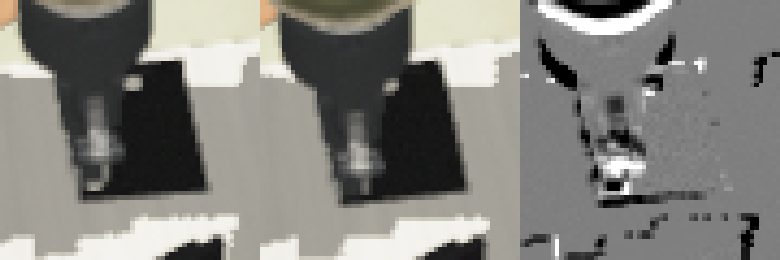

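The laid bracket's front edge at the marked corner moved down by about 1–2 px. The motion fades along the edge while the plate stays still, so this one seems to rock. I'll press the first bracket to confirm.

Request:
send_rows:
  targets:
    - [1,0,0,-0.03,0,0,0]
    - [1,0,0,-0.045,0,0,0]
    - [1,0.0114,0.0528,0,0,0,0]
    - [1,0.0114,0.0528,0,0,0,0]
    - [1,0.0114,0.0528,0,0,0,0]
    - [1,0,0,0.03,0,0,0]
    - [1,0,0,0.022,0,0,0]
    - [1,0,0,0.01,0,0,0]
    - [1,0,0,0,0,0,0]
    - [1,0,0,0,0,0,0]

```text
time_s: 13.4
eef_pos: [551.5, 105.8, 38.2]
ee_rot: [0.001, 0.043, 0.999, 0.0]
force: [0.3, 0.6, 0.1]
grip_width: -0.001
grip_force: 0.0
```

```bash
python3 obs.py m0
python3 - <<'E'
from h import *
p=cap('wrist');save(p,'w3.png');print(proj(p,[551,106,25]))
E
```

```text
13.4 [551.5 105.8  38.2] yaz 85.0 z [ 0.002 -0.    -1.   ] F [0.29 0.58 0.09] w -0.001 g 0.0 q [-0.02  0.61  1.59 -0.    0.93 -1.5 ]
m0 F [-0.49  0.19 -0.38] [0.38 0.15 0.75]
[317.00224216 302.51459652]
```

Request:
send_rows:
  targets:
    - [1,0,0,0.004,0,0,0]
    - [1,0,0,0.004,0,0,0]
    - [1,0,0,0.001,0,0,0]
    - [1,0,0,0.001,0,0,0]
    - [1,0,0,0.001,0,0,0]
    - [1,0,0,0.0005,0,0,0]
    - [1,0,0,0.0005,0,0,0]
    - [1,0,0,0,0,0,0]
    - [1,0,0,0,0,0,0]
    - [1,0,0,0,0,0,0]

```text
time_s: 14.9
eef_pos: [551.0, 106.0, 25.3]
ee_rot: [0.0, 0.043, 0.999, 0.0]
force: [-0.3, -0.0, -0.0]
grip_width: 0.001
grip_force: 0.0
```

```bash
python3 obs.py m1;python3 df.py m0 m1 '[540,60]'
```

```text
14.9 [551.  106.   25.3] yaz 85.0 z [ 0.  0. -1.] F [-0.34 -0.01 -0.05] w 0.001 g 0.0 q [-0.02  0.63  1.6   0.    0.91 -1.5 ]
m1 F [ 0.06  0.1  -0.31] [0.18 0.47 0.28]
centre [341 263] big diffs 525 7.896944444444444
```

View pics/df_m0_m1.png

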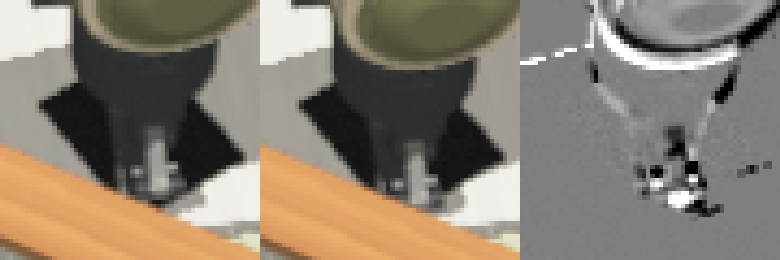

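With the finger at z 25.3 there's still no force, and the bracket's edges haven't moved. So its corner isn't raised, and this one is sound. Now I'll press it firmly, then rise and move back over the rocking bracket.

Request:
send_rows:
  targets:
    - [1,0,0,0.0005,0,0,0]
    - [1,0,0,0.0005,0,0,0]
    - [1,0,0,0.0005,0,0,0]
    - [1,0,0,0,0,0,0]
    - [1,0,0,0,0,0,0]
    - [1,0,0,0,0,0,0]
    - [1,0,0,0,0,0,0]
    - [1,0,0,0,0,0,0]
    - [1,0,0,0,0,0,0]
    - [1,0,0,0,0,0,0]

```text
time_s: 16.35
eef_pos: [551.1, 106.0, 25.0]
ee_rot: [0.0, 0.043, 0.999, -0.0]
force: [-6.0, -1.0, 13.0]
grip_width: -0.001
grip_force: 6.5
```

```bash
python3 obs.py m2
python3 - <<'E'
from h import *
s,p,R=pose();go([525.8,-104.8,100],down(85))
# rack placing: base pose candidates
a=np.radians(50);up=np.array([np.cos(a)*np.cos(np.pi/6),np.sin(a)*np.cos(np.pi/6),.5]);n=np.array([-np.cos(a)*.5,-np.sin(a)*.5,np.cos(np.pi/6)]);lat=np.cross(n,up)
print(up,lat,n)
E
```

```text
16.35 [551.1 106.   25. ] yaz 85.0 z [ 0. -0. -1.] F [-5.98 -1.05 12.95] w -0.001 g 6.5 q [-0.02  0.63  1.6  -0.    0.91 -1.5 ]
m2 F [-5.12 -0.05 13.3 ] [0.18 0.19 0.35]
tool shift [   6.9 -212.2  -75. ] norm 225.0
rotvec [-0.     0.     0.001]
[0.5566704  0.66341395 0.5       ] [-7.66044443e-01  6.42787610e-01  2.77555756e-17] [-0.3213938  -0.38302222  0.8660254 ]
```

Now back over the rocking bracket, opening the fingers on the way.

Request:
send_rows:
  targets:
    - [1,0,0,-0.03,0,0,0]
    - [1,0,0,-0.05,0,0,0]
    - [1,0.0017,-0.053,-0.01,0,0,0]
    - [0,0.0017,-0.053,-0.01,0,0,0]
    - [0,0.0017,-0.053,0,0,0,0]
    - [0,0.0017,-0.053,0,0,0,0]
    - [0,0,0,0,0,0,0]
    - [0,0,0,0,0,0,0]
    - [0,0,0,0,0,0,0]
    - [0,0,0,0,0,0,0]

```text
time_s: 17.8
eef_pos: [525.9, -103.8, 123.8]
ee_rot: [-0.0, 0.043, 0.999, 0.0]
force: [0.1, -0.2, -0.3]
grip_width: 0.503
grip_force: 0.0
```

Run:
```python
from fit import *
st();p=cap('wrist');save(p,'w4.png')
g=np.asarray(p['img']).max(2);c=np.array([535.2,-91.7,np.radians(-5)])
for P in [[40,50,5],[40,-50,5],[-40,-50,5],[-40,50,5],[-8,-14,50]]: print(P,proj(p,T([P],c,20)[0]).round())
m=(g<60).astype(np.uint8);n,l,s,_=cv2.connectedComponentsWithStats(m);u=proj(p,[535,-92,25]).astype(int)
k=(l==l[u[1],u[0]]).astype(np.uint8);cs=max(cv2.findContours(k,0,2)[0],key=cv2.contourArea)
print(s[l[u[1],u[0]]],cv2.boxPoints(cv2.minAreaRect(cs)).round())
go([525.8,-104.8,36],down(85))
O=np.array([600,299,70.]);a=np.radians(50);up=np.array([np.cos(a)*np.cos(np.pi/6),np.sin(a)*np.cos(np.pi/6),.5]);n=np.array([-np.cos(a)*.5,-np.sin(a)*.5,np.cos(np.pi/6)]);lat=np.cross(n,up)
for h in(17,100,170):print(h,(O-29*up+8*lat+h*n).round(1))
```

```text
17.8 [ 525.9 -103.8  123.8] yaz 85.1 z [-0.  0. -1.] F [ 0.06 -0.24 -0.34] w 0.503 g 0.0 q [-0.41  0.44  1.61  0.    1.09 -1.9 ]
[40, 50, 5] [405. 312.]
[40, -50, 5] [264. 311.]
[-40, -50, 5] [259. 199.]
[-40, 50, 5] [414. 199.]
[-8, -14, 50] [315. 271.]
[    0   196   640   284 73319] [[ -0. 196.]
 [639. 196.]
 [639. 479.]
 [  0. 479.]]
tool shift [ 0.  -0.9 87.8] norm 88.0
rotvec [ 0.    -0.     0.002]
17 [572.3 278.4  70.2]
100 [545.6 246.6 142.1]
170 [523.1 219.8 202.7]
```

Request:
send_rows:
  targets:
    - [0,0,-0.001,0.04,0,0,0]
    - [0,0,0,0.03,0,0,0]
    - [0,0,0,0.018,0,0,0]
    - [1,0,0,0,0,0,0]
    - [1,0,0,0,0,0,0]
    - [1,0,0,0,0,0,0]
    - [1,0,0,0,0,0,0]
    - [1,0,0,-0.03,0,0,0]
    - [1,0,0,-0.06,0,0,0]
    - [1,0,0,-0.06,0,0,0]

```text
time_s: 19.1
eef_pos: [525.4, -105.7, 187.7]
ee_rot: [-0.0, 0.043, 0.999, -0.0]
force: [1.1, -1.1, -1.5]
grip_width: 0.087
grip_force: 40.4
```

Run:
```python
from h import *
st();p=cap('scene');save(p,'s2.png')
s,q,R=pose()
a=np.radians(50);up=np.array([np.cos(a)*np.cos(np.pi/6),np.sin(a)*np.cos(np.pi/6),.5]);n=np.array([-np.cos(a)*.5,-np.sin(a)*.5,np.cos(np.pi/6)])
Rt=Ro.from_matrix(np.c_[np.cross(up,-n),up,-n]);rv=(R.inv()*Rt).as_rotvec();print(rv.round(3),np.degrees(np.linalg.norm(rv)))
go([460,60,230])
print('from there in final axes to h170',Rt.inv().apply(np.array([523.1,219.8,202.7])-[460,60,230]).round(1))
```

```text
19.1 [ 525.4 -105.7  187.7] yaz 85.0 z [-0. -0. -1.] F [ 1.07 -1.09 -1.52] w 0.087 g 40.4 q [-0.42  0.37  1.53 -0.    1.24 -1.9 ]
[-0.508 -0.147  0.601] 45.86293807895032
tool shift [ 81.9 160.1 -35.7] norm 183.0
from there in final axes to h170 [ 54.4 127.5 105.1]
```

Request:
send_rows:
  targets:
    - [1,0.0273,0.0533,-0.012,0,0,0]
    - [1,0.0273,0.0533,-0.012,0,0,0]
    - [1,0.0273,0.0533,-0.012,0,0,0]
    - [1,0,0,0,-0.1016,-0.0294,0.1202]
    - [1,0,0,0,-0.1016,-0.0294,0.1202]
    - [1,0,0,0,-0.1016,-0.0294,0.1202]
    - [1,0,0,0,-0.1016,-0.0294,0.1202]
    - [1,0,0,0,-0.1016,-0.0294,0.1202]
    - [1,0,0,0,0,0,0]
    - [1,0,0,0,0,0,0]

```text
time_s: 20.4
eef_pos: [458.2, 60.6, 222.1]
ee_rot: [0.082, 0.331, 0.908, 0.243]
force: [-0.0, 0.1, -2.4]
grip_width: 0.091
grip_force: 40.7
```

```bash
cat > rk.py <<'E'
from h import *
a=np.radians(50);O=np.array([600,299,70.])
def fr(a=a):
    up=np.array([np.cos(a)*np.cos(np.pi/6),np.sin(a)*np.cos(np.pi/6),.5]);n=np.array([-np.cos(a)*.5,-np.sin(a)*.5,np.cos(np.pi/6)]);return up,np.cross(n,up),n
up,lat,n=fr()
Rt=Ro.from_matrix(np.c_[np.cross(up,-n),up,-n])
E
python3 - <<'E'
from rk import *
st();go(O-29*up+8*lat+150*n,Rt)
p=cap('wrist');save(p,'w5.png')
for P in [[-75,-95,0],[-75,95,0],[75,-95,0],[75,95,0],[0,0,0]]:print(P,proj(p,O+P[0]*up+P[1]*lat).round())
E
```

```text
20.4 [458.2  60.6 222.1] yaz 49.7 z [ 0.311  0.387 -0.868] F [-0.04  0.13 -2.43] w 0.091 g 40.7 q [-0.41  0.03  1.95  0.57  1.08 -1.54]
tool shift [ 51.9 132.4 118.5] norm 185.0
rotvec [-0.005 -0.011 -0.004]
[-75, -95, 0] [394. 246.]
[-75, 95, 0] [404.  63.]
[75, -95, 0] [526. 246.]
[75, 95, 0] [556.  62.]
[0, 0, 0] [469. 160.]
```

View pics/w5.png

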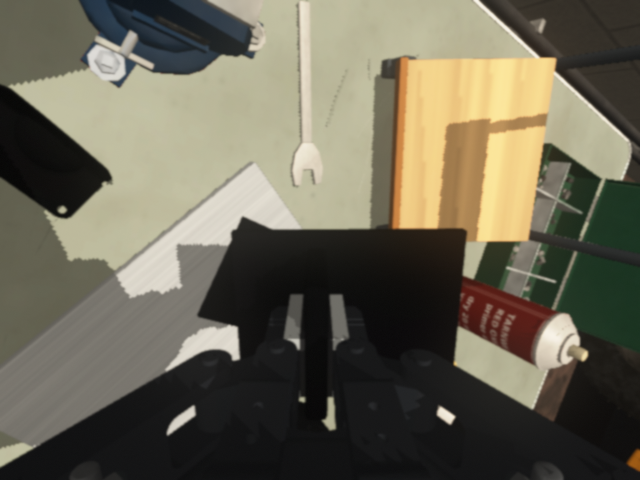

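The board shows at (400..556, 58..241), about 4 px off my prediction, so I'm moving the rack estimate about 4 mm across. The held bracket is square to the tool.

```bash
sed -i 's/O=np.array.*/O=np.array([598.2,303.1,70.])/' rk.py
python3 - <<'E'
from rk import *
go(O-29*up+8*lat+150*n,Rt)
E
```

```text
tool shift [ 55.8 133.9 119.5] norm 188.0
rotvec [-0.005 -0.011 -0.004]
```

Request:
send_rows:
  targets:
    - [1,0.014,0.0335,0.03,0,-0.01,0]
    - [1,0.014,0.0335,0.03,0,0,0]
    - [1,0.014,0.0335,0.03,0,0,0]
    - [1,0.014,0.0335,0.03,0,0,0]
    - [1,0,0,0.04,0,0,0]
    - [1,0,0,0.035,0,0,0]
    - [1,0,0,0.03,0,0,0]
    - [1,0,0,0,0,0,0]
    - [1,0,0,0,0,0,0]
    - [1,0,0,0,0,0,0]

```text
time_s: 21.7
eef_pos: [562.6, 271.3, 94.9]
ee_rot: [0.088, 0.333, 0.907, 0.243]
force: [0.6, -0.3, -1.5]
grip_width: 0.088
grip_force: 40.7
```

Run:
```python
from rk import *
st();go(O-29*up+8*lat+17*n,Rt)
p=cap('wrist');save(p,'w6.png')
for P in [[-75,-95,0],[-75,95,0],[75,-95,0],[75,95,0],[-75,95,14]]:print(P,proj(p,O+P[0]*up+P[1]*lat+P[2]*n).round())
```

```text
21.7 [562.6 271.3  94.9] yaz 49.6 z [ 0.321  0.382 -0.867] F [ 0.64 -0.27 -1.49] w 0.088 g 40.7 q [ 0.12  0.49  1.74  0.63  0.62 -1.22]
tool shift [ 1.1 -0.5 28.2] norm 28.0
rotvec [-0.002  0.    -0.006]
[-75, -95, 0] [242. 430.]
[-75, 95, 0] [217. 100.]
[75, -95, 0] [487. 429.]
[75, 95, 0] [539.  98.]
[-75, 95, 14] [209.  97.]
```

View pics/w6.png

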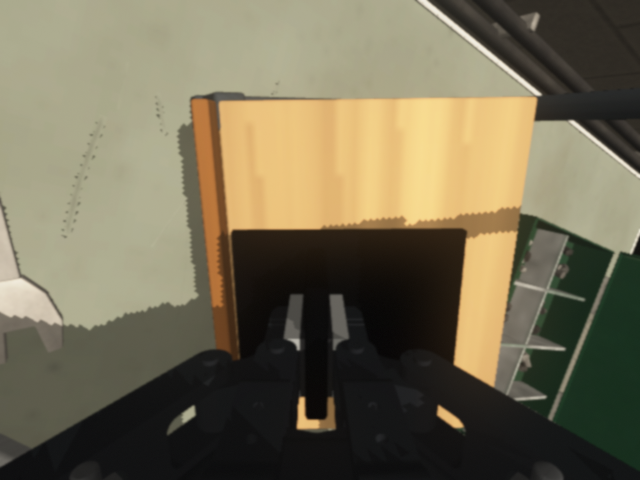

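The board edges match the prediction, with its top corners at (217,100) and (538,97). I'll lower to just touching.

Request:
send_rows:
  targets:
    - [1,0.0005,0,0.012,0,0,0]
    - [1,0.0005,0,0.008,0,0,0]
    - [1,0,0,0.004,0,0,0]
    - [1,0,0,0.002,0,0,0]
    - [1,0,0,0.001,0,0,0]
    - [1,0,0,0.001,0,0,0]
    - [1,0,0,0,0,0,0]
    - [1,0,0,0,0,0,0]
    - [1,0,0,0,0,0,0]
    - [1,0,0,0,0,0,0]

```text
time_s: 23.0
eef_pos: [570.2, 282.3, 69.9]
ee_rot: [0.087, 0.333, 0.907, 0.242]
force: [-7.1, -7.8, 4.7]
grip_width: 0.088
grip_force: 42.2
```

Run:
```python
from rk import *
st();go(O-29*up+8*lat+16*n,Rt)
```

```text
23.0 [570.2 282.3  69.9] yaz 49.6 z [ 0.319  0.381 -0.868] F [-7.08 -7.8   4.73] w 0.088 g 42.2 q [ 0.14  0.55  1.72  0.66  0.58 -1.24]
tool shift [-0.1  0.4  0.8] norm 1.0
rotvec [-0.003 -0.001 -0.006]
```

Request:
send_rows:
  targets:
    - [0.2,0,0,0,0,0,0]
    - [0.2,0,0,0,0,0,0]
    - [0.2,0,0,0,0,0,0]
    - [0.2,0,0,-0.02,0,0,0]
    - [0.2,0,0,-0.04,0,0,0]
    - [0.2,0,0,-0.05,0,0,0]
    - [0.2,0,-0.01,-0.05,0,0,0]
    - [0.2,0,-0.02,-0.02,0,0,0]
    - [0.2,0,0,0,0,0,0]
    - [0.2,0,0,0,0,0,0]

```text
time_s: 24.25
eef_pos: [496.3, 194.5, 210.3]
ee_rot: [0.087, 0.334, 0.907, 0.242]
force: [1.1, 0.5, -0.6]
grip_width: 0.402
grip_force: 0.0
```

Run:
```python
from rk import *
st();p=cap('wrist');save(p,'w7.png')
for P in [[-25,0,5],[35,-40,5],[35,40,5],[-65,40,5],[-65,-40,5],[0,0,0]]:print(P,proj(p,O+P[0]*up+P[1]*lat+P[2]*n).round())
```

```text
24.25 [496.3 194.5 210.3] yaz 49.5 z [ 0.319  0.382 -0.868] F [ 1.07  0.53 -0.62] w 0.402 g 0.0 q [-0.05  0.15  1.86  0.54  0.88 -1.21]
[-25, 0, 5] [355. 224.]
[35, -40, 5] [418. 265.]
[35, 40, 5] [424. 179.]
[-65, 40, 5] [310. 180.]
[-65, -40, 5] [311. 265.]
[0, 0, 0] [381. 222.]
```

View pics/w7.png

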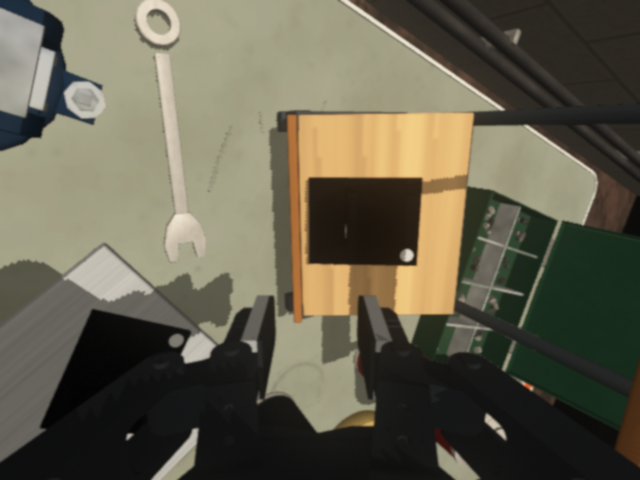

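The rocking bracket lies flat on the slope at (308..420, 178..265), where I aimed it, clear of the lip and at rest. The sound one is still on the plate and the gripper is clear, so I'm handing in.

```bash
python3 -c "
from rig import ctrl
print(ctrl.finish_job())"
```

```text
the job is handed in; nothing more can be done
None
```

The job is handed in, but no verdict came back: the bracket I laid was the one that rocked and now lies lug up on the rack slope under the bar, the sound one is still on the surface plate, and I viewed 11 pictures, one over the limit of 10.

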